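# Drive a lens cell out of an eyepiece barrel with an ejector rod

## Task

Take the ejector rod from its wooden block, feel for the bore in the top of the white barrel on the knock-out stand, and gently and slowly press the rod down through it until the lens cell is driven fully out of the barrel into the black receiver below (the rod's collar meets the barrel's top at about that point; do not ram it). Then draw the rod out, hang it back in its block by the collar, let go, and leave the glass dish, the spare eyepiece and the screwdriver alone.

Things in the scene. Friction and masses are not known exactly. Their poses are not given: they have to be found in the camera images.
- stand: grey knock-out stand screwed to the bench, base 100 x 120 x 15 mm; origin at the centre of its underside, z up. On it, on one upright axis, stand a white round barrel (48 mm across, from 67 to 125 mm above the bench, flat top) and below it a black open receiver (48 mm across, from 27 to 55 mm). Stand, barrel and lens cell together bear at most 35 N of pressing, or they are damaged
- stand_mid (a point): point over the stand's middle, level with the flat top of the barrel, 125 mm above the bench; axes as the stand's. The barrel is on a locked cross-slide: its bore's axis lies up to 9 mm to either side of this point along the stand's y axis (0 along x), and no reading tells where: find it by feel or sight. Bore: upright, open at the top, 14 mm across, no chamfer, 38 mm down to the lens cell's chamber
- lens_cell (a joint): how far (m) the lens cell, an aluminium plug 27 mm across, 16 mm tall, is driven down from its highest seat. At 0 its top is 39 mm below the barrel's top; starts at 0 to 0.004. Tight sliding fit: resists with 9 N plus 1.2 N per 10 mm/s, stays where left. Just out of the barrel at 0.019; 0.026 when the rod's collar rests on the barrel's top; stop at 0.034
- rod_grip (a point): ejector rod, 117 mm long, about 0.12 kg, steel shank with a collar (28 mm across, 6 mm thick) and above it a black round handle 16 mm across, 46 mm tall. This point is on the axis at mid-handle, 95 mm above the tip and 24 mm above the collar's top; z points from tip to handle
- rod_tip (a point): the tip of the ejector rod, centre of its lower end; z points to the handle. The shank is 12 mm across and 65 mm long from here to the collar's underside; its end tapers, 10 mm across at the very tip, full size 2 mm up
- rack: wooden block 70 x 70 x 75 mm fixed to the bench, with one upright hole 16 mm across right through its middle, in which the rod hangs, its collar resting on the block's top (tip then 10 mm above the bench); origin at the centre of its underside
- dish: covered glass dish, 96 mm across, 16 mm tall; bystander, leave alone; origin at the centre of its underside
- eyepiece: black spare eyepiece standing on end, 42 mm across, 62 mm tall; bystander, leave alone; origin at the centre of its underside
- driver: screwdriver about 160 mm long lying on the bench; bystander, leave alone
There are look-alikes about, which are no part of the job. Of the things that look like the rack, take the one that is farthest to the robot's right at the start. Leave any turquoise look-alike of the part that bears rod_grip alone.

How it is judged:
By the outcome, as a careful person would: the job done as asked, in the order asked, and still so for the second after the job is handed in, with the robot touching nothing.
It also fails if it takes over 72 s, if anything falls off the work surface, if the arm or the gripper's body presses on something with over 40 N, if the wrist force passes 120 N, or if a joint passes its speed limit or range.

## Robot

A 6-joint arm with a two-finger parallel gripper is mounted at the origin on the work surface. World frame = base frame: x ahead of the robot, y to its left, z up, the work surface at z = 0. Lengths are in m, angles in rad, forces in N, time in s.
With the tool pointing down it reaches from about 0.375 to 0.925 m from the base axis. Payload 5.7 kg.
Tool frame: the origin (TCP) lies midway between the tips of the shut fingers; the grasp point (between the pads) lies 19 mm behind it; z points along the fingers, y is the direction in which the jaws open and shut (so a half turn about z gives the same grasp; the last joint's range is limited). The gripper opens to 88 mm and grips with 3 to 60 N. Pads are 20 mm wide; open, the fingers measure 115 mm over their backs; the gripper's body (75 mm by 178 mm) begins 61 mm behind the grasp point.
Start: joints at [1.059, 0.359, 1.51, -0, 1.272, -0.115], TCP at [0.232, 0.553, 0.223] pointing down, gripper open.
Joint ranges: [-2.97, 2.97], [-1.01, 2.36], [0.21, 2.38], [-0.96, 4.11], [0.2, 2.71], [-2.98, 2.98]. Speed limits (rad/s): [2.39, 2.39, 3.14, 3.14, 3.14, 3.14].

## Interface

Orientations are given as a unit quaternion [x, y, z, w].
In Python, from rig import get_obs, camera, sign_off gives the robot as it stands.
- The arm moves only by the tool play_rows, never from a script. Its argument "rows" is a list that holds one entry, the list of rows, each a list of 5 numbers: the shift along the tool's x, y, z in cm, then the turn about the tool's z in rad, then the closure, from 0 (fully open) to 1 (shut). In form: [[[tx, ty, tz, roll, jaw], ...]]. A call has 1 to 8 rows; each row is the pose to reach, as a shift and turn from the pose commanded when the call began, along the tool's axes at that moment; what a row does not reach only later rows make up. A row lasts 1/8 s, in which the tool goes at most 62.5 mm and 10.7 degrees, less where a joint would pass 70% of its speed; a pose out of reach is approached as far as the arm can. A call with a gripper value outside its range is refused whole. The fingers move at their own pace and stop on an object; the grip force is fixed at half the most. Time passes only in rows, so rows that repeat a pose let the fingers close. It gives the time, the measured TCP pose, the force and the opening at its end, in the units of the state.
- get_obs(): the state, without advancing time (a new reading comes with each control period).
- camera(name): name is "scene" or "top"; returns a dict with "image" (384x512x3 uint8, blue, green, red), "fovy" (degrees; the focal length in pixels is half the picture's height over the tangent of half this angle, whatever the lens; pixels are square), "cx", "cy" (the principal point, pixels), "extrinsics" (4x4, takes a point from world to camera coordinates). Camera axes: x right, y down, z forward; pixel columns grow to the right and rows downward; lengths in m; the calibration is good to about 2 mm. A picture is of the moment at which its call begins. There is no depth.
- sign_off(): hands the job in, once; it reports no verdict.
The state is a dict: "time": time; "q": joint angles; "qvel": joint speeds; "joint_torque": joint torques, N m; "tcp_pos": TCP position; "orientation": TCP orientation; "wrist_force": force on the tool from outside, world axes, zero at the start; "wrist_torque": the same for the moment, N m; "finger_gap": finger opening in m.
Only numpy, scipy, OpenCV 4.12 (cv2) and the standard library are available. Lean on these libraries where they do the work, as an engineer would, in place of code of your own. Each camera call takes 0.05 s, during which the arm holds its last target.

## Working session

There is one attempt and no reset: what is moved stays moved. The work goes in short steps, Python scripts to look and compute and a tool call to move; the robot and the scene stay as the last step left them, time stands still between calls to the robot, and variables do not carry over. Pictures are saved under pics/ and viewed, and the job is handed in when it is done.

Besides the shell and the picture viewer there is one more tool, called after "Call:" in YAML: its name, and indented under it one key for each argument. play_rows: Moves the arm, as the interface text tells. Its arguments: {"type":"object","properties":{"rows":{"type":"array"}},"required":["rows"]}

```bash
mkdir -p pics; ls; python3 - <<'E'
from rig import get_obs,camera
import cv2,numpy as np
o=get_obs()
for k in o: print(k,np.round(o[k],4))
for n in ("scene","top"):
    c=camera(n); cv2.imwrite(f"pics/{n}0.png",c["image"]); print(n,c["fovy"],c["cx"],c["cy"],np.round(c["extrinsics"],4).tolist())
E
```

```text
pics
time 0.0
q [ 1.0589  0.3595  1.5114 -0.      1.2725 -0.1151]
qvel [-0.0007 -0.001   0.0027 -0.0013 -0.0011 -0.0006]
joint_torque [ 2.80000e-03 -5.15367e+01 -2.70735e+01  6.79000e-02  3.46000e-02
 -1.00000e-04]
tcp_pos [0.2316 0.5528 0.2218]
orientation [ 1.971e-01  9.804e-01 -9.000e-04 -3.000e-04]
wrist_force [-0.3009 -0.2478  0.4557]
wrist_torque [-0.0065  0.0383  0.0241]
finger_gap 0.088
scene 48.24100201963989 259.1947294712178 200.10597069288409 [[-0.4117, 0.9112, 0.0137, 0.2449], [0.5485, 0.2597, -0.7948, -0.2422], [-0.7278, -0.3197, -0.6068, 1.4839], [0.0, 0.0, 0.0, 1.0]]
top 45.83259325090212 259.2073171049166 187.91875619605148 [[0.0052, -1.0, 0.002, 0.013], [-0.98, -0.0055, -0.1988, 0.6041], [0.1988, -0.0009, -0.98, 1.0798], [0.0, 0.0, 0.0, 1.0]]
```

View pics/scene0.png

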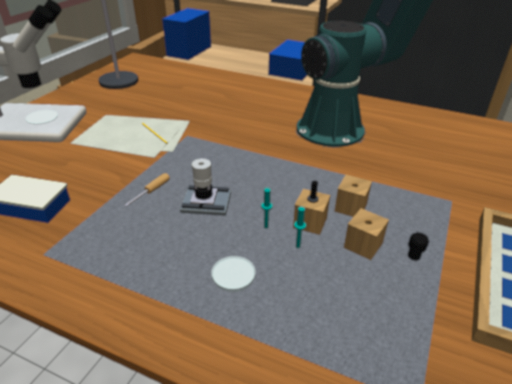

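View pics/top0.png

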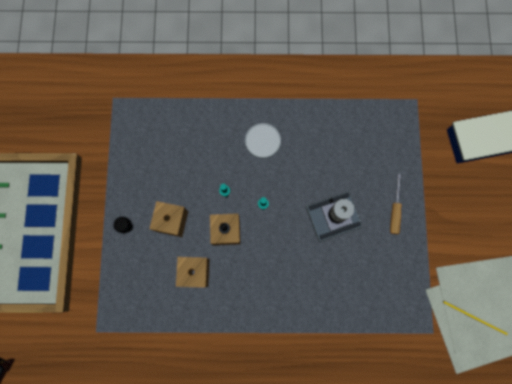

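```bash
cat > h.py <<'E'
import numpy as np,cv2
from rig import get_obs,camera
def ray(c,u,v):
    f=c["image"].shape[0]/2/np.tan(np.radians(c["fovy"])/2)
    E=np.array(c["extrinsics"]);R=E[:3,:3];t=E[:3,3]
    d=R.T@np.array([(u-c["cx"])/f,(v-c["cy"])/f,1]); return -R.T@t,d
def onz(c,u,v,z):
    o,d=ray(c,u,v); return o+d*(z-o[2])/d[2]
def proj(c,p):
    f=c["image"].shape[0]/2/np.tan(np.radians(c["fovy"])/2)
    E=np.array(c["extrinsics"]);q=E[:3,:3]@np.array(p)+E[:3,3]
    return np.array([c["cx"]+f*q[0]/q[2],c["cy"]+f*q[1]/q[2]])
def tri(c1,p1,c2,p2):
    A=np.zeros((3,3));b=np.zeros(3)
    for c,p in((c1,p1),(c2,p2)):
        o,d=ray(c,*p);d/=np.linalg.norm(d);M=np.eye(3)-np.outer(d,d);A+=M;b+=M@o
    return np.linalg.solve(A,b)
E
python3 - <<'E'
from h import *
a=camera("scene");b=camera("top")
def crop(c,x0,y0,x1,y1,s,n):
    cv2.imwrite(n,cv2.resize(c["image"][y0:y1,x0:x1],None,fx=s,fy=s,interpolation=cv2.INTER_CUBIC))
crop(b,200,170,370,260,4.5 and 4,"pics/t1.png")
crop(b,300,185,370,245,10,"pics/t2.png")
crop(a,170,150,340,260,4,"pics/s1.png")
E
```

```text
(no output)
```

View pics/t1.png

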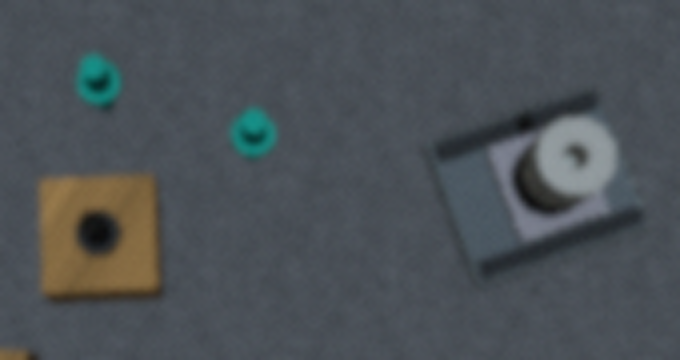

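View pics/t2.png

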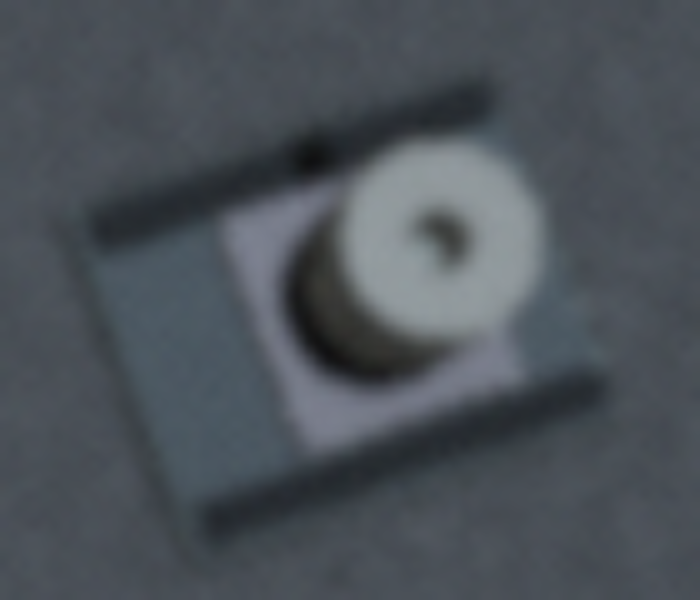

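View pics/s1.png

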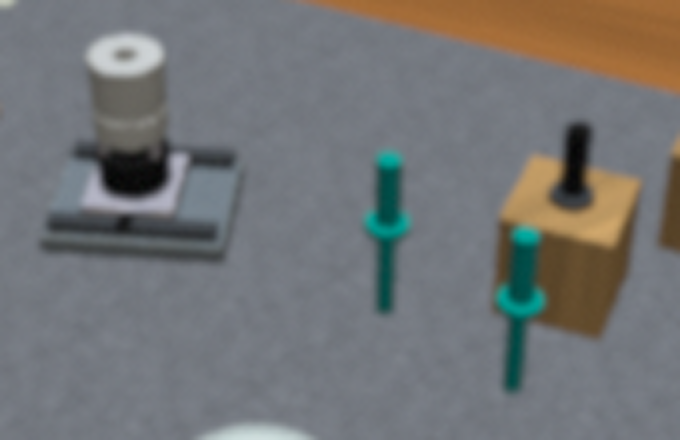

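```bash
python3 - <<'E'
from h import *
a=camera("scene");b=camera("top")
def comp(c,m,box):
    x0,y0,x1,y1=box;M=np.zeros(m.shape,np.uint8);M[y0:y1,x0:x1]=m[y0:y1,x0:x1]
    n,l,s,ce=cv2.connectedComponentsWithStats(M); i=1+np.argmax(s[1:,4]); return (l==i).astype(np.uint8),s[i]
def ell(M):
    k=max(cv2.findContours(M,cv2.RETR_EXTERNAL,cv2.CHAIN_APPROX_NONE)[0],key=cv2.contourArea); return cv2.fitEllipse(cv2.convexHull(k))
for nm,c,box,th in (("top",b,(325,190,365,230),(120,135,145)),("scene",a,(185,150,220,180),(165,180,190))):
    g=cv2.cvtColor(c["image"],cv2.COLOR_BGR2GRAY)
    hs=cv2.cvtColor(c["image"],cv2.COLOR_BGR2HSV)
    for t in th:
        M,s=comp(c,(g>t).astype(np.uint8),box); e=ell(M); 
        print(nm,t,s,np.round(e[0],2),np.round(e[1],2),"P",np.round(onz(c,*e[0],.125),4))
# rods: black handle
for nm,c,box in (("top",b,(205,210,245,248)),("scene",a,(300,175,325,207))):
    g=cv2.cvtColor(c["image"],cv2.COLOR_BGR2GRAY)
    for t in (40,60):
        M,s=comp(c,(g<t).astype(np.uint8),box); ys,xs=np.nonzero(M); print(nm,"blk",t,s,xs.mean(),ys.mean())
# block masks in top
hs=cv2.cvtColor(b["image"],cv2.COLOR_BGR2HSV)
m=((hs[...,0]<25)&(hs[...,1]>90)&(hs[...,2]>70)).astype(np.uint8)
M,s=comp(b,m,(205,205,243,250)); k=cv2.findContours(M,0,1)[0]; r=cv2.minAreaRect(max(k,key=cv2.contourArea)); print("rack",s,r); 
print(np.round(onz(b,*r[0],.07),4), [np.round(onz(b,*p,.075),4).tolist() for p in cv2.boxPoints(r)])
# stand base orientation, teal rods
m=((hs[...,0]>75)&(hs[...,0]<100)&(hs[...,1]>120)).astype(np.uint8)
n,l,s,ce=cv2.connectedComponentsWithStats(m)
for i in range(1,n):
    if s[i,4]>20: print("teal",s[i],np.round(onz(b,*ce[i],.07),3))
E
```

```text
top 120 [335 200  19  24 283] [344.23 210.55] [18.75 24.7 ] P [ 0.538  -0.1833  0.125 ]
top 135 [335 200  18  18 222] [343.81 208.55] [17.7  18.23] P [ 0.5427 -0.1824  0.125 ]
top 145 [336 201  17  16 167] [343.78 208.46] [16.38 17.14] P [ 0.5429 -0.1824  0.125 ]
scene 165 [192 158  19  11 138] [200.79 163.13] [10.06 18.03] P [ 0.5421 -0.1861  0.125 ]
scene 180 [193 159  17   9 107] [200.85 163.18] [ 9.02 16.74] P [ 0.5423 -0.1858  0.125 ]
scene 190 [193 159  17   9  89] [200.93 163.18] [ 8.33 16.36] P [ 0.5422 -0.1857  0.125 ]
top blk 40 [220 224   9   8  52] 223.8653846153846 227.53846153846155
top blk 60 [220 223  10  10  80] 224.1375 227.6125
scene blk 40 [311 182   6  17  70] 313.3857142857143 190.1
scene blk 60 [310 181   7  19 101] 313.2772277227723 190.41584158415841
rack [210 214  30  30 738] ((224.71340942382812, 228.69483947753906), (29.060901641845703, 28.60682487487793), 87.39744567871094)
[0.4999 0.1001 0.07  ] [[0.5332, 0.137, 0.075], [0.5368, 0.0671, 0.075], [0.4659, 0.0628, 0.075], [0.4624, 0.1319, 0.075]]
teal [219 183  11  14 114] [0.597 0.104 0.07 ]
teal [258 197  11  13 108] [0.564 0.007 0.07 ]
```

```bash
python3 - <<'E'
from h import *
a=camera("scene");b=camera("top")
print(onz(b,223.9,227.5,.11),onz(b,224.1,227.6,.1),onz(a,313.3,190.3,.105),tri(a,(313.3,190.3),b,(224,227.5)))
print(proj(b,(.5,.1,.081)),proj(b,(.5,.1,.127)))
# rack centre
print(onz(b,224.7,228.3,.075))
# stand base corner colors check
o=get_obs(); 
from scipy.spatial.transform import Rotation as R
r=R.from_quat(o["orientation"]).as_matrix(); print(np.round(r,4)); 
d=np.array([.500,.0995,.22])-o["tcp_pos"]; print("tool shift cm",r.T@d*100)
def crop(c,x0,y0,x1,y1,s,n):
    cv2.imwrite(n,cv2.resize(c["image"][y0:y1,x0:x1],None,fx=s,fy=s,interpolation=cv2.INTER_NEAREST))
crop(b,205,208,245,248,14,"pics/t3.png")
E
```

```text
[0.4983038  0.09905066 0.11      ] [0.49920075 0.0993349  0.1       ] [0.50426563 0.09892927 0.105     ] [0.49949735 0.09858752 0.1016936 ]
[224.41073747 228.15749739] [222.96324187 225.93907208]
[0.5003272  0.09974091 0.075     ]
[[-9.223e-01  3.865e-01 -2.000e-04]
 [ 3.865e-01  9.223e-01 -3.000e-04]
 [ 0.000e+00 -3.000e-04 -1.000e+00]]
tool shift cm [-42.27013201 -31.48615671   0.25936435]
```

View pics/t3.png

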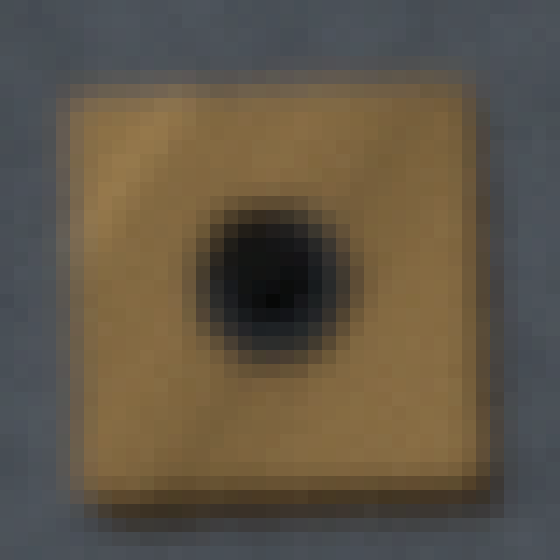

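Call:
play_rows:
  rows:
    - [[-6,-4.5,0,-0.15,0],[-12,-9,0,-0.3,0],[-18,-13.5,0,-0.45,0],[-24,-18,0,-0.6,0],[-30,-22.5,0,-0.717,0],[-36,-27,0,-0.717,0],[-40,-30,0,-0.717,0],[-42.25,-31.55,0,-0.717,0]]

```text
time: 1.4
tcp_pos: [0.4865, 0.1206, 0.223]
orientation: [-0.159, 0.987, 0.0, 0.0]
wrist_force: [0.5, 0.2, 1.1]
finger_gap: 0.0878
```

```bash
cat >> h.py <<'E'
from scipy.spatial.transform import Rotation as Ro
def go(p):
    o=get_obs(); r=Ro.from_quat(o["orientation"]).as_matrix()
    print("t",round(o["time"],2),"tcp",np.round(o["tcp_pos"],4),"gap",round(float(o["finger_gap"]),4),"F",np.round(o["wrist_force"],1),"x",np.round(r[:,0],3),"y",np.round(r[:,1],3),"z",np.round(r[:,2],3))
    if p is not None: print("shift cm",np.round(r.T@(np.array(p)-o["tcp_pos"])*100,2))
E
python3 -c "
from h import *
go((.5,.0985,.087))"
```

```text
t 1.4 tcp [0.4865 0.1206 0.223 ] gap 0.0878 F [0.5 0.2 1.1] x [-0.949 -0.315 -0.001] y [-0.315  0.949 -0.   ] z [ 0.001  0.    -1.   ]
shift cm [-0.58 -2.52 13.6 ]
```

Call:
play_rows:
  rows:
    - [[0,0,0,0,0],[0,0,0,0,0]]

```text
time: 1.65
tcp_pos: [0.4851, 0.1226, 0.2225]
orientation: [-0.159, 0.987, 0.0, -0.0]
wrist_force: [-0.3, 0.3, 0.3]
finger_gap: 0.088
```

```bash
python3 -c "
from h import *
go((.5,.0985,.087))"
```

```text
t 1.65 tcp [0.4851 0.1226 0.2225] gap 0.088 F [-0.3  0.3  0.3] x [-0.95  -0.314  0.001] y [-0.314  0.95   0.001] z [-0.001  0.    -1.   ]
shift cm [-0.67 -2.77 13.55]
```

Call:
play_rows:
  rows:
    - [[-0.67,-2.75,2,0,0],[-0.67,-2.75,5,0,0],[-0.67,-2.75,9,0,0.2],[-0.67,-2.75,11.5,0,0.4],[-0.67,-2.75,13,0,0.5],[-0.67,-2.75,13.5,0,0.5],[-0.67,-2.75,13.5,0,0.5]]

```text
time: 2.52
tcp_pos: [0.5008, 0.099, 0.0881]
orientation: [-0.16, 0.987, -0.0, 0.0]
wrist_force: [1.2, 0.0, -0.7]
finger_gap: 0.0449
```

```bash
python3 - <<'E'
from h import *
go((.5,.0985,.087))
for n,(x0,y0,x1,y1) in (("top",(190,180,260,240)),("scene",(270,150,350,230))):
    c=camera(n);cv2.imwrite(f"pics/{n}2.png",cv2.resize(c["image"][y0:y1,x0:x1],None,fx=6,fy=6,interpolation=2))
E
```

```text
t 2.52 tcp [0.5008 0.099  0.0881] gap 0.0449 F [ 1.2  0.  -0.7] x [-0.949 -0.316 -0.001] y [-0.316  0.949 -0.   ] z [ 0.001 -0.    -1.   ]
shift cm [ 0.09 -0.02  0.11]
```

View pics/scene2.png

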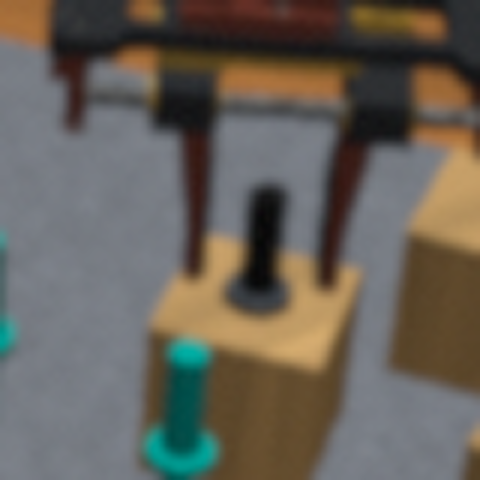

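The handle stands between the open fingers, roughly centred, so I close on it.

Call:
play_rows:
  rows:
    - [[0,0,0,0,0.65],[0,0,0,0,0.8],[0,0,0,0,1],[0,0,0,0,1],[0,0,0,0,1],[0,0,0,0,1]]

```text
time: 3.38
tcp_pos: [0.5006, 0.0984, 0.0878]
orientation: [-0.159, 0.987, -0.0, 0.0]
wrist_force: [-0.5, -0.6, 2.7]
finger_gap: 0.0159
```

```bash
python3 - <<'E'
from h import *
go((.5,.0985,.22))
E
```

```text
t 3.38 tcp [0.5006 0.0984 0.0878] gap 0.0159 F [-0.5 -0.6  2.7] x [-0.949 -0.315 -0.   ] y [-0.315  0.949 -0.   ] z [ 0. -0. -1.]
shift cm [  0.06   0.03 -13.22]
```

Call:
play_rows:
  rows:
    - [[0,0,-1,0,1],[0,0,-3,0,1],[0,0,-6,0,1],[0,0,-10,0,1],[0,0,-14,0,1],[0,0,-15,0,1],[0,0,-15,0,1],[0,0,-15,0,1]]

```text
time: 4.38
tcp_pos: [0.4993, 0.0984, 0.236]
orientation: [-0.159, 0.987, 0.0, -0.002]
wrist_force: [-0.1, 0.3, -1.7]
finger_gap: 0.0155
```

```bash
python3 - <<'E'
from h import *
go((.5425,-.184,.225))
for n in ("top","scene"):
    c=camera(n); p=get_obs()["tcp_pos"]; 
    u=proj(c,p+[0,0,-.045]);print(n,u); x,y=map(int,u)
    cv2.imwrite(f"pics/{n}3.png",cv2.resize(c["image"][max(y-40,0):y+40,x-40:x+40],None,fx=7,fy=7,interpolation=2))
    print(proj(c,p+[0,0,-.0778])-[x-40,y-40])
E
```

```text
t 4.38 tcp [0.4993 0.0984 0.236 ] gap 0.0155 F [-0.1  0.3 -1.7] x [-0.949 -0.315  0.003] y [-0.315  0.949  0.001] z [-0.003 -0.    -1.   ]
shift cm [  4.78 -28.16   1.09]
top [221.46030211 222.8441966 ]
[41.61594428 42.64017374]
scene [317.18535628 158.4572908 ]
[38.82946376 52.54929536]
```

View pics/scene3.png

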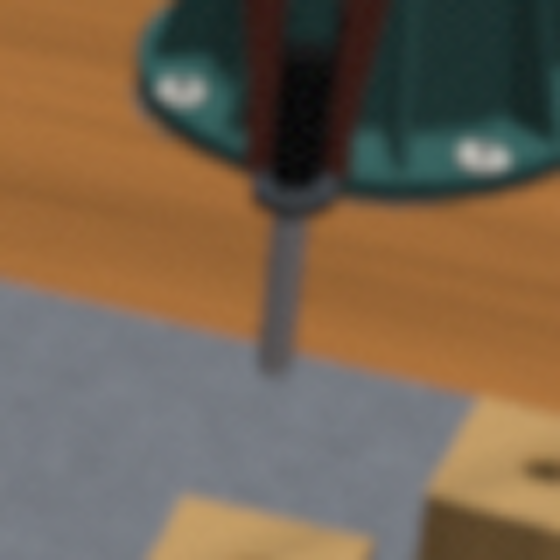

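View pics/top3.png

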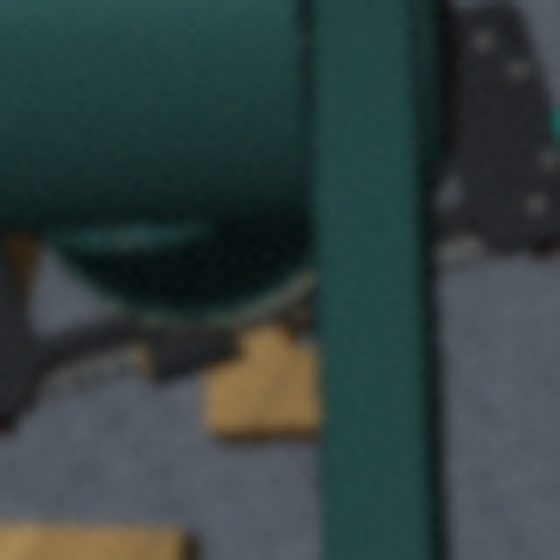

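Call:
play_rows:
  rows:
    - [[0.5,-3,0,0,1],[1.4,-8,0,0,1],[2.2,-13,0,0,1],[3.1,-18,0,0,1],[3.9,-23,0,0,1],[4.6,-27,0,0,1],[4.78,-28.16,0,0,1],[4.78,-28.16,0,0,1]]

```text
time: 5.48
tcp_pos: [0.5433, -0.1837, 0.2367]
orientation: [-0.159, 0.987, 0.001, -0.001]
wrist_force: [0.9, 0.9, -1.2]
finger_gap: 0.0156
```

Call:
play_rows:
  rows:
    - [[0,0,0,0,1],[0,0,0,0,1]]

```text
time: 5.72
tcp_pos: [0.5436, -0.1824, 0.2377]
orientation: [-0.16, 0.987, 0.0, -0.0]
wrist_force: [-0.4, 0.6, -1.1]
finger_gap: 0.0156
```

```bash
python3 - <<'E'
from h import *
go((.5425,-.184,.225))
for n in ("top","scene"):
    c=camera(n); p=get_obs()["tcp_pos"]; 
    u=proj(c,p+[0,0,-.07]);x,y=map(int,u)
    cv2.imwrite(f"pics/{n}4.png",cv2.resize(c["image"][max(y-40,0):y+40,x-40:x+40],None,fx=7,fy=7,interpolation=2))
    print(n,x-40,y-40,(proj(c,p+[0,0,-.0778])-[x-40,y-40])*7)
E
```

```text
t 5.72 tcp [ 0.5436 -0.1824  0.2377] gap 0.0156 F [-0.4  0.6 -1.1] x [-0.949 -0.316  0.   ] y [-0.316  0.949  0.   ] z [-0.  0. -1.]
shift cm [ 0.15 -0.12  1.27]
top 307 165 [278.12049451 285.24698742]
scene 160 108 [284.36561353 305.47624771]
```

View pics/scene4.png

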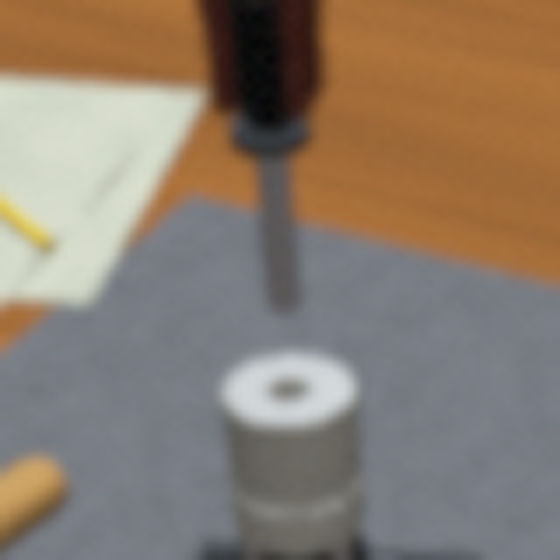

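View pics/top4.png

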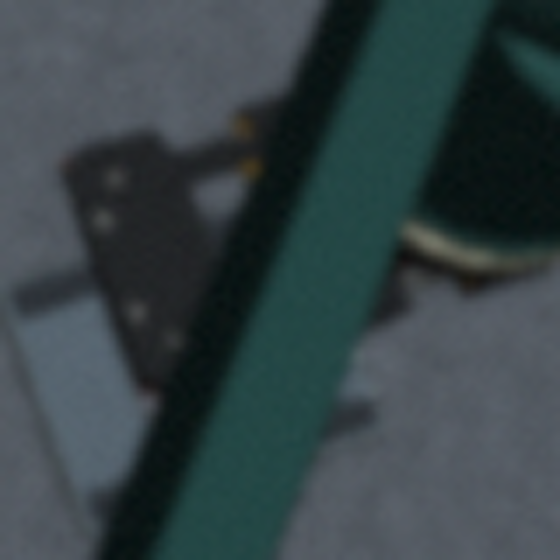

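```bash
python3 - <<'E'
from h import *
c=camera("scene"); p=get_obs()["tcp_pos"]
for dz in (-.0778,-.06,-.04,-.02,-.0128): print(dz,(proj(c,p+[0,0,dz])-[160,108])*7)
B=(proj(c,(.5425,-.184,.125))-[160,108])*7; print("barrel",B)
# predict where the tip shows vs barrel bore
im=c["image"].astype(int)
for y in range(129,154,3):
    print(y,(y-108)*7+3.5, im[y,192:207].sum(1)//3)
E
```

```text
-0.0778 [283.95884905 305.48307993]
-0.06 [280.39509377 261.07693694]
-0.04 [276.3014204  210.06775403]
-0.02 [272.10981449 157.83828356]
-0.0128 [270.5761828  138.72847856]
barrel [290.12755507 387.79039364]
129 150.5 [100  86  71  62  55  53  52  54  58  63  75  87 100 106 107]
132 171.5 [113 113 112 106  97  90  88  91  92  99 106 109 108 109 110]
135 192.5 [118 117 118 114 107  94  88  89  92 101 111 114 113 113 112]
138 213.5 [124 125 126 121 112  97  88  87  92  99 106 115 116 116 115]
141 234.5 [125 123 123 122 113  98  91  88  90  96 108 121 124 125 123]
144 255.5 [126 126 125 122 114 102  91  87  88  93 106 121 125 126 126]
147 276.5 [129 129 127 126 123 111  95  86  88  91 105 120 126 127 127]
150 297.5 [128 128 128 128 125 117 101  90  88  89 100 115 122 125 124]
153 318.5 [128 127 127 127 127 125 123 118 115 117 121 123 125 127 127]
```

Call:
play_rows:
  rows:
    - [[0.14,-0.17,0.5,0,1],[0.14,-0.17,1.5,0,1],[0.14,-0.17,2.5,0,1],[0.14,-0.17,3.0,0,1],[0.14,-0.17,3.0,0,1],[0.14,-0.17,3.0,0,1]]

```text
time: 6.62
tcp_pos: [0.5432, -0.186, 0.2078]
orientation: [-0.159, 0.987, -0.0, 0.0]
wrist_force: [0.5, 0.2, -1.0]
finger_gap: 0.0152
```

```bash
python3 - <<'E'
from h import *
go((.5428,-.1845,.2028))
n="scene";c=camera(n); p=get_obs()["tcp_pos"]
u=proj(c,p+[0,0,-.07]);x,y=map(int,u)
cv2.imwrite(f"pics/{n}5.png",cv2.resize(c["image"][y-20:y+20,x-20:x+20],None,fx=14,fy=14,interpolation=2))
print(n,x-20,y-20,(proj(c,p+[0,0,-.0778])-[x-20,y-20]+.5)*14)
E
```

```text
t 6.62 tcp [ 0.5432 -0.186   0.2078] gap 0.0152 F [ 0.5  0.2 -1. ] x [-0.949 -0.315 -0.   ] y [-0.315  0.949 -0.   ] z [ 0. -0. -1.]
shift cm [-0.01  0.16  0.5 ]
scene 180 138 [293.0891478  337.37795708]
```

View pics/scene5.png

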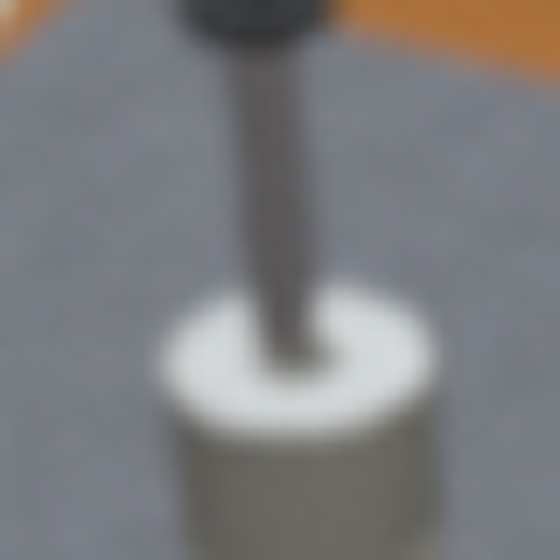

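Call:
play_rows:
  rows:
    - [[0,0.1,0.1,0,1],[0,0.1,0.2,0,1],[0,0.1,0.3,0,1],[0,0.1,0.4,0,1],[0,0.1,0.5,0,1],[0,0.1,0.6,0,1]]

```text
time: 7.42
tcp_pos: [0.5427, -0.185, 0.2016]
orientation: [-0.159, 0.987, -0.0, -0.0]
wrist_force: [0.4, -0.3, -1.5]
finger_gap: 0.0154
```

Call:
play_rows:
  rows:
    - [[0,0,0.1,0,1],[0,0,0.2,0,1],[0,0,0.2,0,1]]

```text
time: 7.8
tcp_pos: [0.5426, -0.1849, 0.1996]
orientation: [-0.159, 0.987, 0.0, -0.0]
wrist_force: [-0.3, -0.1, -0.8]
finger_gap: 0.0159
```

Call:
play_rows:
  rows:
    - [[0,0,0.1,0,1],[0,0,0.2,0,1],[0,0,0.3,0,1],[0,0,0.4,0,1],[0,0,0.4,0,1]]

```text
time: 8.43
tcp_pos: [0.5426, -0.185, 0.1956]
orientation: [-0.159, 0.987, 0.0, -0.0]
wrist_force: [-0.5, 0.2, -2.1]
finger_gap: 0.0159
```

```bash
python3 - <<'E'
from h import *
go(None)
n="scene";c=camera(n); p=get_obs()["tcp_pos"]
x,y=200,158
cv2.imwrite(f"pics/{n}6.png",cv2.resize(c["image"][y-20:y+20,x-20:x+20],None,fx=14,fy=14,interpolation=2))
E
```

```text
t 8.43 tcp [ 0.5426 -0.185   0.1956] gap 0.0159 F [-0.5  0.2 -2.1] x [-0.949 -0.315  0.   ] y [-0.315  0.949  0.   ] z [-0. -0. -1.]
```

View pics/scene6.png

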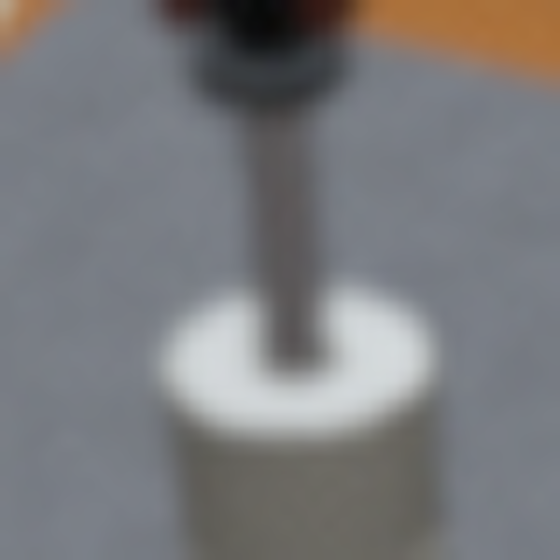

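The rod has entered the bore about 7 mm deep with no contact force. I continue down.

Call:
play_rows:
  rows:
    - [[0,0,0.25,0,1],[0,0,0.5,0,1],[0,0,0.75,0,1],[0,0,1.0,0,1],[0,0,1.2,0,1],[0,0,1.4,0,1],[0,0,1.4,0,1]]

```text
time: 9.35
tcp_pos: [0.5426, -0.1849, 0.1815]
orientation: [-0.159, 0.987, 0.0, -0.0]
wrist_force: [0.2, -0.6, -1.9]
finger_gap: 0.0156
```

Call:
play_rows:
  rows:
    - [[0,0,0.25,0,1],[0,0,0.5,0,1],[0,0,0.75,0,1],[0,0,1.0,0,1],[0,0,1.2,0,1],[0,0,1.3,0,1],[0,0,1.3,0,1]]

```text
time: 10.22
tcp_pos: [0.5426, -0.185, 0.1686]
orientation: [-0.159, 0.987, -0.0, -0.0]
wrist_force: [1.3, 0.1, -0.3]
finger_gap: 0.0156
```

```bash
python3 - <<'E'
from h import *
go((.5426,-.185,.136))
E
```

```text
t 10.22 tcp [ 0.5426 -0.185   0.1686] gap 0.0156 F [ 1.3  0.1 -0.3] x [-0.949 -0.315  0.   ] y [-0.315  0.949  0.   ] z [-0. -0. -1.]
shift cm [ 0.   -0.    3.26]
```

Call:
play_rows:
  rows:
    - [[0,0,0.1,0,1],[0,0,0.2,0,1],[0,0,0.3,0,1],[0,0,0.4,0,1],[0,0,0.5,0,1],[0,0,0.6,0,1],[0,0,0.7,0,1],[0,0,0.8,0,1]]

```text
time: 11.22
tcp_pos: [0.5431, -0.1851, 0.1617]
orientation: [-0.159, 0.987, -0.0, 0.0]
wrist_force: [-1.8, 0.7, 8.3]
finger_gap: 0.0153
```

Call:
play_rows:
  rows:
    - [[0,0,0.1,0,1],[0,0,0.2,0,1],[0,0,0.3,0,1],[0,0,0.4,0,1],[0,0,0.5,0,1]]

```text
time: 11.85
tcp_pos: [0.543, -0.1851, 0.1569]
orientation: [-0.159, 0.987, -0.0, 0.0]
wrist_force: [-1.8, 1.0, 8.8]
finger_gap: 0.0158
```

```bash
python3 - <<'E'
from h import *
go((.5426,-.185,.1378))
E
```

```text
t 11.85 tcp [ 0.543  -0.1851  0.1569] gap 0.0158 F [-1.8  1.   8.8] x [-0.949 -0.315 -0.001] y [-0.315  0.949 -0.001] z [ 0.001 -0.001 -1.   ]
shift cm [0.04 0.02 1.91]
```

Call:
play_rows:
  rows:
    - [[0,0,0.1,0,1],[0,0,0.2,0,1],[0,0,0.3,0,1],[0,0,0.4,0,1],[0,0,0.5,0,1],[0,0,0.6,0,1],[0,0,0.7,0,1],[0,0,0.8,0,1]]

```text
time: 12.85
tcp_pos: [0.5431, -0.1851, 0.1489]
orientation: [-0.159, 0.987, -0.0, 0.0]
wrist_force: [-2.0, 0.9, 8.6]
finger_gap: 0.0157
```

Call:
play_rows:
  rows:
    - [[0,0,0.1,0,1],[0,0,0.2,0,1],[0,0,0.3,0,1],[0,0,0.4,0,1],[0,0,0.5,0,1],[0,0,0.6,0,1],[0,0,0.7,0,1]]

```text
time: 13.72
tcp_pos: [0.543, -0.1851, 0.1419]
orientation: [-0.159, 0.987, -0.0, 0.0]
wrist_force: [-2.9, 1.1, 8.8]
finger_gap: 0.0156
```

```bash
python3 - <<'E'
from h import *
go((.5426,-.185,.1378))
n="scene";c=camera(n); p=get_obs()["tcp_pos"]
x,y=200,168
cv2.imwrite(f"pics/{n}7.png",cv2.resize(c["image"][y-30:y+30,x-30:x+30],None,fx=10,fy=10,interpolation=2))
E
```

```text
t 13.72 tcp [ 0.543  -0.1851  0.1419] gap 0.0156 F [-2.9  1.1  8.8] x [-0.949 -0.315 -0.001] y [-0.315  0.949 -0.001] z [ 0.001 -0.001 -1.   ]
shift cm [0.04 0.02 0.41]
```

View pics/scene7.png

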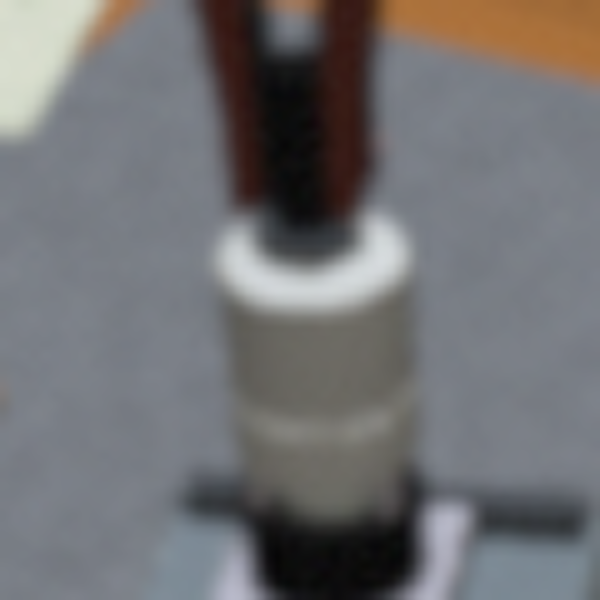

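Call:
play_rows:
  rows:
    - [[0,0,0.06,0,1],[0,0,0.12,0,1],[0,0,0.18,0,1],[0,0,0.24,0,1],[0,0,0.3,0,1]]

```text
time: 14.4
tcp_pos: [0.5431, -0.1851, 0.1389]
orientation: [-0.159, 0.987, -0.0, 0.0]
wrist_force: [-1.9, 1.2, 7.7]
finger_gap: 0.0155
```

Call:
play_rows:
  rows:
    - [[0,0,0.03,0,1],[0,0,0.06,0,1]]

```text
time: 14.65
tcp_pos: [0.543, -0.1851, 0.1382]
orientation: [-0.159, 0.987, -0.0, 0.0]
wrist_force: [-1.6, 1.0, 8.7]
finger_gap: 0.0154
```

Call:
play_rows:
  rows:
    - [[0,0,0.03,0,1],[0,0,0.05,0,1]]

```text
time: 14.9
tcp_pos: [0.543, -0.1851, 0.1378]
orientation: [-0.159, 0.987, -0.0, 0.0]
wrist_force: [-2.4, 1.0, 8.0]
finger_gap: 0.0154
```

Call:
play_rows:
  rows:
    - [[0,0,0.02,0,1],[0,0,0.04,0,1]]

```text
time: 15.15
tcp_pos: [0.5431, -0.1851, 0.1378]
orientation: [-0.159, 0.987, -0.0, 0.0]
wrist_force: [-4.0, 1.6, 12.4]
finger_gap: 0.0156
```

The force rose from 8 to 12.4 N and downward motion stopped, so the collar has met the barrel top. I draw out.

Call:
play_rows:
  rows:
    - [[0,0,-0.3,0,1],[0,0,-1,0,1],[0,0,-2,0,1],[0,0,-3.2,0,1],[0,0,-4.5,0,1],[0,0,-6,0,1],[0,0,-7.3,0,1],[0,0,-8.5,0,1]]

```text
time: 16.15
tcp_pos: [0.5428, -0.185, 0.2223]
orientation: [-0.159, 0.987, -0.0, 0.0]
wrist_force: [0.7, 0.3, -1.4]
finger_gap: 0.0155
```

Call:
play_rows:
  rows:
    - [[0,0,-0.8,0,1],[0,0,-1.3,0,1],[0,0,-1.3,0,1],[0,0,-1.3,0,1]]

```text
time: 16.65
tcp_pos: [0.5424, -0.1848, 0.2337]
orientation: [-0.159, 0.987, 0.0, -0.0]
wrist_force: [-0.4, 0.0, -1.4]
finger_gap: 0.0155
```

```bash
python3 - <<'E'
from h import *
go((.5006,.0984,.236))
n="scene";c=camera(n); p=get_obs()["tcp_pos"]
x,y=200,158
cv2.imwrite(f"pics/{n}8.png",cv2.resize(c["image"][y-60:y+60,x-40:x+40],None,fx=5,fy=5,interpolation=2))
print((proj(c,p+[0,0,-.0778])-[160,98]+.5)*5)
E
```

```text
t 16.65 tcp [ 0.5424 -0.1848  0.2337] gap 0.0155 F [-0.4  0.  -1.4] x [-0.949 -0.315  0.001] y [-0.315  0.949  0.001] z [-0.001  0.    -1.   ]
shift cm [-4.95 28.2  -0.22]
[204.11463885 275.79081697]
```

View pics/scene8.png

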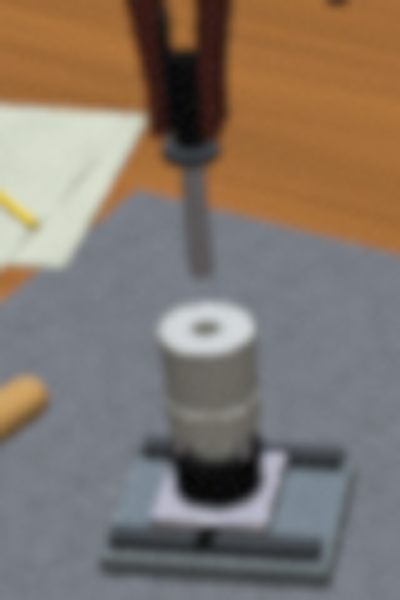

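Call:
play_rows:
  rows:
    - [[-0.5,3,0,0,1],[-1.4,8,0,0,1],[-2.3,13,0,0,1],[-3.2,18,0,0,1],[-4.0,23,0,0,1],[-4.7,27,0,0,1],[-4.94,28.24,0,0,1],[-4.94,28.24,0,0,1]]

```text
time: 17.7
tcp_pos: [0.5007, 0.0988, 0.234]
orientation: [-0.16, 0.987, -0.0, -0.0]
wrist_force: [-0.1, -0.4, -1.3]
finger_gap: 0.0153
```

Call:
play_rows:
  rows:
    - [[0,0,0,0,1],[0,0,0,0,1],[0,0,0,0,1]]

```text
time: 18.08
tcp_pos: [0.5009, 0.0978, 0.2341]
orientation: [-0.159, 0.987, -0.0, -0.0]
wrist_force: [0.6, 0.2, -1.1]
finger_gap: 0.0154
```

```bash
python3 - <<'E'
from h import *
go((.5003,.0988,.17))
E
```

```text
t 18.07 tcp [0.5009 0.0978 0.2341] gap 0.0154 F [ 0.6  0.2 -1.1] x [-0.95  -0.314  0.   ] y [-0.314  0.95  -0.   ] z [-0. -0. -1.]
shift cm [0.03 0.11 6.41]
```

Call:
play_rows:
  rows:
    - [[0.03,0.05,1,0,1],[0.03,0.08,3,0,1],[0.03,0.08,5,0,1],[0.03,0.08,6.2,0,1],[0.03,0.08,7,0,1],[0.03,0.08,7,0,1],[0.03,0.08,7,0,1]]

```text
time: 18.95
tcp_pos: [0.5006, 0.0993, 0.1647]
orientation: [-0.159, 0.987, -0.0, 0.0]
wrist_force: [-0.3, 0.5, -1.6]
finger_gap: 0.015
```

```bash
python3 - <<'E'
from h import *
go((.5003,.0988,.0878))
c=camera("scene"); p=get_obs()["tcp_pos"]
u=proj(c,p+[0,0,-.07]);x,y=map(int,u)
cv2.imwrite("pics/scene9.png",cv2.resize(c["image"][y-30:y+30,x-30:x+30],None,fx=10,fy=10,interpolation=2))
E
```

```text
t 18.95 tcp [0.5006 0.0993 0.1647] gap 0.015 F [-0.3  0.5 -1.6] x [-0.949 -0.315 -0.001] y [-0.315  0.949 -0.   ] z [ 0.001 -0.    -1.   ]
shift cm [ 0.06 -0.04  7.69]
```

View pics/scene9.png

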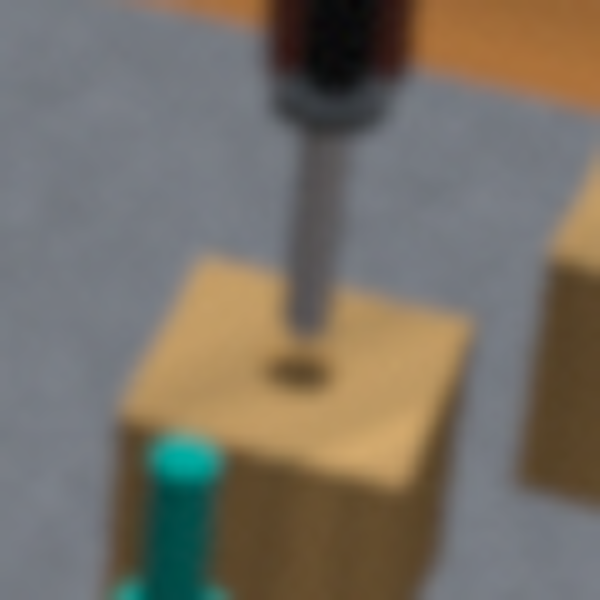

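Call:
play_rows:
  rows:
    - [[0,0,0.4,0,1],[0,0,0.8,0,1],[0,0,1.1,0,1],[0,0,1.3,0,1],[0,0,1.5,0,1],[0,0,1.5,0,1]]

```text
time: 19.75
tcp_pos: [0.5001, 0.0993, 0.149]
orientation: [-0.159, 0.987, -0.0, -0.0]
wrist_force: [0.3, 0.7, -1.0]
finger_gap: 0.0152
```

Call:
play_rows:
  rows:
    - [[0,0,0.5,0,1],[0,0,1.1,0,1],[0,0,1.8,0,1],[0,0,2.5,0,1],[0,0,3.2,0,1],[0,0,3.9,0,1],[0,0,4.4,0,1],[0,0,4.8,0,1]]

```text
time: 20.75
tcp_pos: [0.5001, 0.0993, 0.1008]
orientation: [-0.159, 0.987, -0.0, -0.0]
wrist_force: [0.2, 0.6, -1.7]
finger_gap: 0.0154
```

Call:
play_rows:
  rows:
    - [[0,0,0.3,0,1],[0,0,0.6,0,1],[0,0,0.9,0,1],[0,0,1.0,0,1],[0,0,1.0,0,1]]

```text
time: 21.38
tcp_pos: [0.5001, 0.0993, 0.0911]
orientation: [-0.159, 0.987, -0.0, -0.0]
wrist_force: [-0.1, -0.1, -0.6]
finger_gap: 0.0154
```

Call:
play_rows:
  rows:
    - [[0,0,0.1,0,1],[0,0,0.2,0,1],[0,0,0.25,0,1],[0,0,0.25,0,1]]

```text
time: 21.88
tcp_pos: [0.5001, 0.0993, 0.0886]
orientation: [-0.159, 0.987, -0.0, -0.0]
wrist_force: [-0.1, -0.1, -0.7]
finger_gap: 0.0157
```

Call:
play_rows:
  rows:
    - [[0,0,0.05,0,1],[0,0,0.08,0,1],[0,0,0.08,0,1]]

```text
time: 22.25
tcp_pos: [0.5001, 0.0993, 0.0879]
orientation: [-0.159, 0.987, -0.0, -0.0]
wrist_force: [-0.1, 0.6, -0.3]
finger_gap: 0.0153
```

Call:
play_rows:
  rows:
    - [[0,0,0.03,0,1],[0,0,0.03,0,0.7],[0,0,0.03,0,0.5],[0,0,0.03,0,0.5],[0,0,0.03,0,0.5],[0,0,0.03,0,0.5]]

```text
time: 23.0
tcp_pos: [0.5002, 0.0993, 0.0875]
orientation: [-0.159, 0.987, -0.0, -0.0]
wrist_force: [-0.2, -0.6, -0.6]
finger_gap: 0.0438
```

Call:
play_rows:
  rows:
    - [[0,0,-1,0,0.5],[0,0,-3,0,0.5],[0,0,-6,0,0.5],[0,0,-10,0,0.5],[0,0,-14,0,0.5],[0,0,-16,0,0.5]]

```text
time: 23.75
tcp_pos: [0.5012, 0.0994, 0.2507]
orientation: [-0.159, 0.987, -0.0, 0.002]
wrist_force: [0.1, -0.2, -0.2]
finger_gap: 0.0439
```

```bash
python3 - <<'E'
from h import *
go((.2316,.5528,.24))
for n in ("scene","top"):
    c=camera(n);cv2.imwrite(f"pics/{n}10.png",c["image"])
c=camera("scene");cv2.imwrite("pics/scene10c.png",cv2.resize(c["image"][150:250,170:340],None,fx=4,fy=4,interpolation=2))
E
```

```text
t 23.75 tcp [0.5012 0.0994 0.2507] gap 0.0439 F [ 0.1 -0.2 -0.2] x [-0.949 -0.315 -0.004] y [-0.315  0.949 -0.001] z [ 0.004  0.    -1.   ]
shift cm [11.31 51.52  0.97]
```

View pics/scene10c.png

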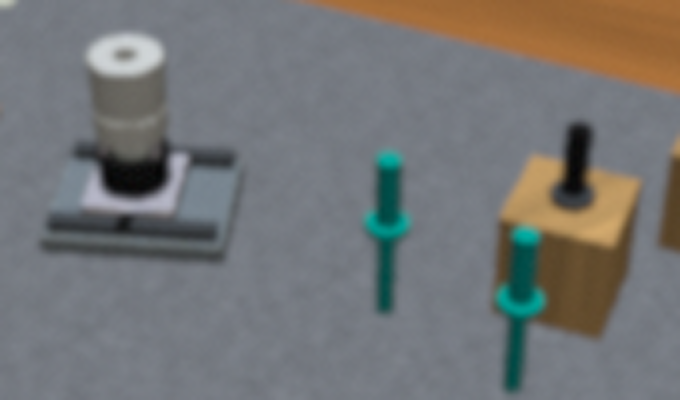

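View pics/scene10.png

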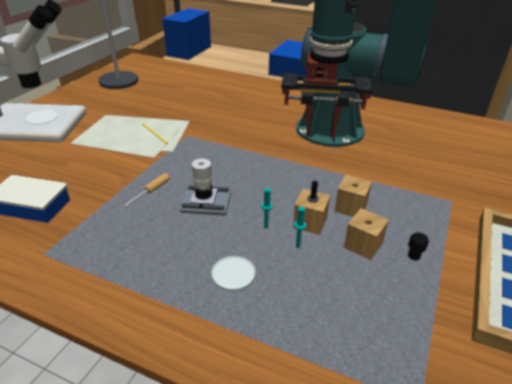

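Call:
play_rows:
  rows:
    - [[0,0,0,0,0.5],[0,0,0,0,0.5],[0,0,0,0,0.5],[0,0,0,0,0.5]]

```text
time: 24.4
tcp_pos: [0.4999, 0.0993, 0.2471]
orientation: [-0.159, 0.987, 0.0, -0.0]
wrist_force: [0.4, -0.2, 0.8]
finger_gap: 0.0442
```

```bash
python3 - <<'E'
from h import *
from rig import sign_off
go(None)
a=cv2.imread("pics/scene0.png");b=cv2.imread("pics/scene10.png")
for y in range(184,194): print(y,a[y,203].mean().round(),b[y,203].mean().round())
print(sign_off())
E
```

```text
t 24.4 tcp [0.4999 0.0993 0.2471] gap 0.0442 F [ 0.4 -0.2  0.8] x [-0.949 -0.315  0.001] y [-0.315  0.949  0.   ] z [-0.001 -0.    -1.   ]
184 104.0 103.0
185 101.0 104.0
186 95.0 103.0
187 76.0 101.0
188 44.0 97.0
189 20.0 80.0
190 20.0 51.0
191 19.0 27.0
192 13.0 14.0
193 9.0 7.0
the job is handed in; nothing more can be done
None
```

I pressed the lens cell out of the barrel into the receiver, hung the rod back in its block and handed the job in at 24.4 s. The sign-off gave no verdict.

- **Pressing:** I took the black-handled rod from the right-hand block and found the bore by sight. The rod went in with no contact force. I pressed at about 8 mm/s. The force readings, taken at the end of each move, were steady at about 8–9 N. They rose to about 12 N as the collar met the barrel top, and I stopped there.
- **Lens cell:** By the rod's depth, the cell was driven to about 0.026 m. The before and after pictures agree: the dark gap between barrel and receiver is now filled by the grey cell. This is inferred from depth and pictures, as there is no direct reading of the cell.
- **Rod back in its block:** The collar seated at the height it was picked up from (TCP at 0.0879 m against 0.0878 m). After I let go, the last picture shows it hanging upright, with the gripper about 160 mm above it and touching nothing.
- **Bystanders:** The dish, eyepiece, screwdriver and turquoise rods look unmoved in that picture. I compared these by eye only.

No checks failed. The two cameras differed by about 3 mm on where the barrel was, so I aimed between them and corrected from a close view before lowering the rod.

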